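# Shut the zinc bin and set its vent slide to airing

### The job

First push the tilted zinc bin fully shut under the plywood shelf. Then, by pushing its upright tab, push the sprung steel vent slide on top of the shelf all the way to its far end and let it go, so that it springs back and stays caught at half way on the stop pin. Only push with the fingers: do not pinch the tab, and leave the other things standing where they are.

Things in the scene. Friction and masses are not known exactly. Their poses are not given: they have to be found in the camera images.
- shelf: Fixed plywood shelf unit, 152 mm deep (x), 360 wide (y), board top 150 above the table. Origin: centre of its underside. Own x runs from the bin's front (robot side) to the back, y along its width, z up; it stands at some yaw. Bin under the board at its -x front; vent slide on the board. A steel bridge at shelf x 10, y 85 mm holds the stop pin; its head is up to 70 mm over the board.
- bin (a joint): Tilt of the zinc sheet bin (290 mm wide) about a rod at the foot of its front (shelf x -80, z 25 mm), rad. 0 = shut, rim against the shelf's front edge, a hard stop; positive = rim tilted out to the shelf's -x, at most 0.35. A stiff hinge keeps it where it is left; a few newtons at the rim move it.
- bin_rim (a point): Middle of the outer (-x) side of the rolled rim along the top of the bin's front, 6 mm below the rim's top; the rim is 12 mm thick and runs 145 mm to either side along the shelf's y. It moves with the bin; when shut it is at shelf (x -90, y 0, z 144) mm.
- vent_slide (a joint): Travel of the steel vent slide along shelf +y, m. 0 = closed, where its spring holds it; 0.055 = far end, a hard stop; 0.030 = half way, caught on the stop pin. The spring pulls back with 3 N at 0, 7 N at the far end; passing under the pin takes 1 to 2 N more. Past about 0.034 the pin drops behind a ramped dog on the slide and stops its return at 0.030; let go before that it returns to 0.
- tab_face (a point): Centre of the flat face to push on the slide's upright steel tab. It looks to the shelf's -y and is pushed towards +y. Tab: 36 mm wide (shelf x), 10 thick (y), from 5 to 41 mm over the board's top; this point is 23 mm over the board's top and moves with the slide. Guide strips 8 mm high flank the slide, 35 mm either side of this point along x.
- stop_pin (a joint): Lift of the brass stop pin (8 mm thick, upright, sprung down), m. 0 = down; the dog lifts it 9 mm when passing under.
- rain_gauge: Bystander: red plastic rain gauge cylinder, 80 mm across the top, 130 mm tall, standing beside the shelf; origin at the centre of its underside.
- mug: Bystander: blue enamel mug, 80 mm across, 85 mm tall, standing beside the shelf; origin at the centre of its underside.
- sphere_cradle: Bystander: brass sunshine recorder cradle with a glass sphere, 106 mm across, 134 mm tall, beside the shelf; origin at the centre of its underside.
- wind_cup: Bystander: stainless wind cup, 72 mm across, 36 mm tall, with a stub arm reaching 85 mm from its centre, beside the shelf; origin at the centre of its underside.

How it is judged:
By the outcome, as a careful person would: the job done as asked, in the order asked, and still so for the second after the job is handed in, with the robot touching nothing.
It also fails if it takes over 48 s, if anything falls off the work surface, if the arm or the gripper's body presses on something with over 40 N, if the wrist force passes 120 N, or if a joint passes its speed limit or range.

### The arm

A 6-joint arm with a two-finger parallel gripper is mounted at the origin on the work surface. World frame = base frame: x ahead of the robot, y to its left, z up, the work surface at z = 0. Lengths are in mm, angles in rad, forces in N, time in s.
With the tool pointing down it reaches from about 300 to 775 mm from the base axis. Payload 14.6 kg.
Tool frame: the origin (TCP) lies midway between the tips of the shut fingers; the grasp point (between the pads) lies 19 mm behind it (manip.tcp_to_grasp is the distance from the TCP to the grasp point, in mm); z points along the fingers, x is the direction in which the jaws open and shut, and the axes are right-handed (so a half turn about z gives the same grasp; the last joint's range is limited). The gripper opens to 94 mm and grips with 3 to 60 N. Pads are 16 mm wide; open, the fingers measure 119 mm over their backs; the gripper's body (75 mm by 177 mm) begins 78 mm behind the grasp point.
Start: joints at [1.051, 0.3, 1.521, -0, 1.321, -0.067], TCP at [240.613, 494.565, 205.446] pointing down, gripper open.
Joint ranges: [-3.03, 3.03], [-0.79, 2.21], [0.23, 2.52], [-1.04, 4.18], [0, 3.07], [-2.55, 2.55]. Speed limits (rad/s): [2.22, 2.22, 2.57, 3.14, 3.14, 3.14].

### API

Orientations are given as [roll, pitch, yaw] about the fixed x, y, z axes, in that order (R = Rz(yaw) Ry(pitch) Rx(roll)).
In Python, from cell import manip gives the robot as it stands.
- The arm moves only by the tool arm_command, never from a script. Its argument "steps" is a list of rows, each a list of 3 entries, a list of its own where there are three numbers: the opening, from 0 (shut) to 1 (fully open), then the shift along the tool's x, y, z in cm, then the turn about the tool's z in rad. A call has 1 to 5 rows; each row shifts and turns the commanded pose from where the row before left it, along the tool's axes as they then stand; what a row does not reach is not made up. A row lasts 1/12 s, in which the tool goes at most 41.7 mm and 7.16 degrees, less where a joint would pass 70% of its speed; a pose out of reach is approached as far as the arm can. A call with a gripper value outside its range is refused whole. The fingers move at their own pace and stop on an object; "force" is the grip in N (left out, the last holds). Time passes only in rows, so rows that do not move let the fingers close. It gives the time, the measured TCP pose, the force and the opening at its end, in the units of the state.
- manip.read_state(): the state, without advancing time (a new reading comes with each control period).
- manip.camera(name): name is "scene" or "top" or "wrist"; returns (picture, depth): 480x640x3 uint8, red, green, blue; 480x640 float32, mm along the optical axis (not along the pixel's ray), 0 where there is no reading.
- manip.calibration(name): a dict with "fx", "fy", "cx", "cy" (pixels), "R" (3x3) and "t" (3): a world point X has camera coordinates R X + t; the wrist camera has in their place "tool_from_camera" (4x4, takes a point from camera to tool coordinates, whose origin is the TCP and whose axes are the tool frame's). Camera axes: x right, y down, z forward; pixel columns grow to the right and rows downward; lengths in mm; the calibration is good to about 2 mm. A picture is of the moment at which its call begins: read the wrist's pose just before it. calibration takes no time and is no camera call.
- manip.sign_off(): hands the job in, once; it reports no verdict.
The state is a dict: "clock": time; "joints": joint angles; "qd": joint speeds; "effort": joint torques, N m; "eef_pos": TCP position; "eef_rot": TCP orientation; "wrist_force": force on the tool from outside, world axes, zero at the start; "moment": the same for the moment, N m; "finger_gap": finger opening in mm.
Only numpy, scipy, OpenCV 4.12 (cv2) and the standard library are available. Lean on these libraries where they do the work, as an engineer would, in place of code of your own. Each camera call takes 0.05 s, during which the arm holds its last target.

## Working session

There is one attempt and no reset: what is moved stays moved. The work goes in short steps, Python scripts to look and compute and a tool call to move; the robot and the scene stay as the last step left them, time stands still between calls to the robot, and variables do not carry over. Pictures are saved under pics/ and viewed, and the job is handed in when it is done.

Besides the shell and the picture viewer there is one more tool, called after "Request:" as name(argument=value, ...) on one line, values as JSON. arm_command: Moves the arm, as the interface text tells. Its arguments: {"type":"object","properties":{"steps":{"type":"array","items":{"type":"array"}},"force":{"type":"number"}},"required":["steps"]}

```bash
ls; mkdir -p pics; python3 - <<'E'
from cell import manip
import cv2,numpy as np
print(manip.read_state())
for n in ["scene","top"]:
    p,d=manip.camera(n); cv2.imwrite(f"pics/{n}0.png",p[:,:,::-1]); np.savez(f"pics/{n}0.npz",p=p,d=d)
    print(n,manip.calibration(n))
E
```

```text
pics
{'clock': 0.0, 'joints': array([ 1.05140805e+00,  3.00491228e-01,  1.52158041e+00, -7.22352709e-06,
        1.32070422e+00, -6.65643746e-02]), 'qd': array([ 4.29085934e-04,  3.15061792e-04,  1.47282291e-04, -3.21786138e-04,
        1.01439571e-03, -2.72653705e-05]), 'effort': array([-5.02761177e-04, -5.31807625e+01, -3.52742171e+01,  7.07790256e-02,
        2.44326226e-02, -1.45315994e-04]), 'eef_pos': array([240.48377093, 494.34471112, 204.87557717]), 'eef_rot': array([-3.14152093e+00,  1.18105158e-03,  1.11797426e+00]), 'wrist_force': array([-0.03404042,  0.09469077, -0.36131132]), 'moment': array([0.04051677, 0.0186909 , 0.03847944]), 'finger_gap': 93.65063860361067}
scene {'fx': 491.0334834579064, 'fy': 491.0334834579064, 'cx': 319.4530240984244, 'cy': 238.00133544814366, 'R': array([[-0.92314711,  0.38440742, -0.00550979],
       [ 0.36241823,  0.86538007, -0.34607855],
       [-0.1282671 , -0.32147826, -0.93818936]]), 't': array([ 555.22515376, -199.91461231, 1086.16995581])}
top {'fx': 488.2973902278092, 'fy': 488.2973902278092, 'cx': 320.47810100987414, 'cy': 236.83620904982013, 'R': array([[ 0.02887371, -0.99934488, -0.02182036],
       [-0.99218671, -0.02600258, -0.12202211],
       [ 0.12137478,  0.0251731 , -0.9922875 ]]), 't': array([  42.56390908,  614.32906517, 1124.93706454])}
```

View pics/scene0.png

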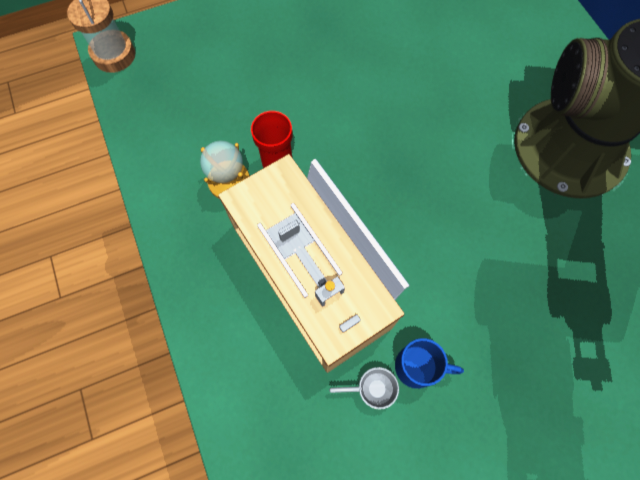

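View pics/top0.png

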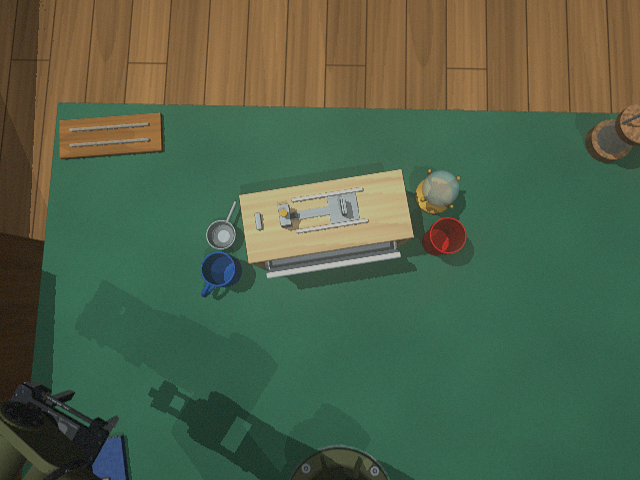

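The top view shows the board at corners (240,195), (403,170), (412,236) and (248,263). The tab is near (346,206), the bridge near (286,214) and the bin rim runs (268,274)–(400,256). The scene view shows the same layout, with the gauge and sphere at the -y end and the mug and cup at the +y end.

```bash
cat > h.py <<'E'
import numpy as np,cv2
from cell import manip
def ray(n,u,v,z):
    c=manip.calibration(n);R=c["R"];t=c["t"]
    d=R.T@np.array([(u-c["cx"])/c["fx"],(v-c["cy"])/c["fy"],1.]);o=-R.T@t
    return o+d*(z-o[2])/d[2]
def cloud(n,dep):
    c=manip.calibration(n);v,u=np.mgrid[:480,:640]
    P=np.stack([(u-c["cx"])/c["fx"]*dep,(v-c["cy"])/c["fy"]*dep,dep],-1)
    return (P-c["t"])@c["R"]
E
python3 - <<'E'
from h import *
for n in ["top","scene"]:
    f=np.load(f"pics/{n}0.npz");p,d=f["p"],f["d"];W=cloud(n,d)
    hsv=cv2.cvtColor(p,cv2.COLOR_RGB2HSV)
    reg=(d>0)&(W[...,0]>250)&(W[...,0]<700)&(abs(W[...,1])<350)
    m=(reg&(abs(W[...,2]-150)<7)).astype(np.uint8)
    m=cv2.morphologyEx(m,cv2.MORPH_CLOSE,np.ones((25,25)))
    wood=(reg&(hsv[...,0]>10)&(hsv[...,0]<32)&(hsv[...,1]>50)&(hsv[...,2]>150)&(W[...,2]>135)).astype(np.uint8)
    wood=cv2.morphologyEx(wood,cv2.MORPH_OPEN,np.ones((5,5)))
    for nm,mm in (("wood",wood),):
        cs,_=cv2.findContours(mm,cv2.RETR_EXTERNAL,2);c=max(cs,key=cv2.contourArea)
        q=np.array([ray(n,*x,150)[:2] for x in c[:,0].astype(float)],np.float32)
        r=cv2.minAreaRect(q);print(n,nm,r, cv2.boxPoints(r).round(0).tolist())
    if n=="top":
        print("z wood",np.median(W[...,2][wood>0]))
    # points above
    for nm,lo,hi in (("tab/bridge",165,260),):
        k=reg&(W[...,2]>lo)&(W[...,2]<hi)
        nn,lab,st,ce=cv2.connectedComponentsWithStats(k.astype(np.uint8))
        for i in range(1,nn):
            if st[i,4]>8: 
                Q=W[lab==i];print(n,st[i],ce[i].round(1),Q.min(0).round(0),Q.max(0).round(0),np.median(Q,0).round(1))
E
```

```text
top wood ((646.1756591796875, 47.91505432128906), (150.33639526367188, 358.5904235839844), 10.546233177185059) [[539.0, 210.0], [605.0, -142.0], [753.0, -115.0], [687.0, 238.0]]
z wood 150.6364506533751
top [340 196   7  19 100] [343.  205.1] [645.   3. 167.] [681.  17. 197.] [661.8  10.6 191.3]
top [278 204  14  23 236] [284.3 214.7] [617. 119. 165.] [663. 147. 214.] [636.9 131.6 187.9]
scene wood ((645.2371215820312, 48.26936340332031), (153.00689697265625, 359.0005798339844), 10.631629943847656) [[537.0, 211.0], [603.0, -142.0], [754.0, -114.0], [687.0, 239.0]]
scene [278 221  22  20 231] [288.4 230.4] [643.   3. 166.] [680.  19. 194.] [662.1  13.1 188.6]
scene [315 277  30  29 420] [329.1 290.1] [615. 119. 165.] [662. 148. 212.] [641.2 135.4 186.6]
```

Request:
arm_command(steps=[[0,[0,0,0],0.12],[0,[0,0,0],0.12],[0,[0,0,0],0.12],[0,[0,0,0],0.12],[0,[0,0,0],0.12]], force=20)

```text
clock: 0.52
eef_pos: [240.5, 494.4, 205.1]
eef_rot: [3.141, 0.001, 0.512]
wrist_force: [-0.0, -0.2, 0.1]
finger_gap: 64.1
```

```bash
cat >> h.py <<'E'
O=np.array([645.6,48.1,0]);yaw=0.1848
Rs=np.array([[np.cos(yaw),-np.sin(yaw),0],[np.sin(yaw),np.cos(yaw),0],[0,0,1]])
def sh(X): return (np.asarray(X)-O)@Rs
E
python3 - <<'E'
from h import *
for n in ["top","scene"]:
    f=np.load(f"pics/{n}0.npz");p,d=f["p"],f["d"];S=sh(cloud(n,d).reshape(-1,3)).reshape(480,640,3)
    for nm,k in (("rim",(S[...,0]<-84)&(S[...,0]>-150)&(abs(S[...,1])<140)&(S[...,2]>120)&(d>0)),("tabtop",(abs(S[...,0]-9)<30)&(abs(S[...,1]+40)<30)&(S[...,2]>184)),
       ("tabside",(abs(S[...,0]-9)<12)&(abs(S[...,1]+40)<30)&(S[...,2]>163)&(S[...,2]<184))):
        Q=S[k];print(n,nm,len(Q),np.percentile(Q,[3,50,97],axis=0).round(1).tolist())
print(manip.read_state()["eef_rot"],manip.read_state()["eef_pos"])
E
```

```text
top rim 964 [[-112.2, -131.3, 123.9], [-105.0, -0.3, 146.1], [-95.8, 131.9, 150.3]]
top tabtop 88 [[-6.5, -45.0, 185.4], [10.4, -40.1, 191.5], [27.9, -35.6, 195.1]]
top tabside 6 [[6.0, -35.7, 167.0], [13.4, -35.6, 173.8], [20.7, -35.4, 180.6]]
scene rim 1871 [[-113.4, -130.2, 121.9], [-102.9, 8.8, 143.4], [-98.0, 132.8, 148.2]]
scene tabtop 146 [[-7.8, -44.9, 185.1], [9.3, -38.8, 190.2], [25.6, -34.6, 192.8]]
scene tabside 54 [[-2.0, -36.2, 165.7], [8.4, -35.2, 174.5], [19.7, -34.6, 183.3]]
[3.14123378e+00 6.38885083e-04 5.12015506e-01] [240.53780409 494.42719716 205.10800355]
```

Request:
arm_command(steps=[[0,[0,0,0],0.11],[0,[0,0,0],0.11],[0,[0,0,0],0.107],[0,[1,3,0],0],[0,[1,3,0],0]])

```text
clock: 0.93
eef_pos: [271.3, 439.1, 204.7]
eef_rot: [3.141, 0.001, 0.192]
wrist_force: [0.2, -0.7, 0.4]
finger_gap: 30.9
```

Request:
arm_command(steps=[[0,[1,3.4,0],0],[0,[1,3.4,0],0],[0,[1,3.4,0],0],[0,[1,3.4,0],0],[0,[1,3.4,0],0]])

```text
clock: 1.35
eef_pos: [353.3, 280.4, 205.3]
eef_rot: [3.141, 0.0, 0.191]
wrist_force: [1.2, -0.2, -0.3]
finger_gap: 0.6
```

Request:
arm_command(steps=[[0,[1,3.4,0],0],[0,[1,3.4,0],0],[0,[1,3.4,0],0],[0,[1,3.4,0],0],[0,[1,3.4,0],0]])

```text
clock: 1.77
eef_pos: [434.7, 122.9, 205.4]
eef_rot: [3.142, 0.0, 0.191]
wrist_force: [0.0, 0.7, 0.8]
finger_gap: 0.3
```

Request:
arm_command(steps=[[0,[1,3.4,0],0],[0,[1,3.4,0],0],[0,[1,3.4,0],0],[0,[0,0,0],0],[0,[0,0,0],0]])

```text
clock: 2.18
eef_pos: [483.3, 29.0, 204.9]
eef_rot: [-3.141, 0.001, 0.188]
wrist_force: [-0.7, 0.4, 0.1]
finger_gap: 0.5
```

```bash
python3 - <<'E'
from h import *
s=manip.read_state();print(s["clock"],sh(s["eef_pos"]).round(1),s["eef_rot"],s["joints"].round(2),s["finger_gap"])
E
```

```text
2.1833 [-163.    11.   204.9] [-3.14132646e+00  1.04567876e-03  1.88219798e-01] [-0.02  0.15  1.7   0.    1.29 -0.2 ] 0.5304782874041448
```

Request:
arm_command(steps=[[0,[0,0.3,1.9],0],[0,[0,0.3,1.9],0],[0,[0,0.3,1.9],0],[0,[0,0.2,1.9],0],[0,[0,0,0],0]])

```text
clock: 2.6
eef_pos: [483.3, 20.3, 126.4]
eef_rot: [-3.14, 0.005, 0.192]
wrist_force: [-0.6, 0.5, -0.7]
finger_gap: 0.3
```

Request:
arm_command(steps=[[0,[0.6,0,0],0],[0,[0.6,0,0],0],[0,[0.6,0,0],0],[0,[0.6,0,0],0],[0,[0.6,0,0],0]])

```text
clock: 3.02
eef_pos: [515.7, 25.4, 130.1]
eef_rot: [3.141, -0.001, 0.191]
wrist_force: [-0.5, -0.3, -1.6]
finger_gap: 0.6
```

Request:
arm_command(steps=[[0,[0.4,0,0],0],[0,[0.4,0,0],0],[0,[0.4,0,0],0],[0,[0.4,0,0],0],[0,[0.3,0,0],0]])

```text
clock: 3.43
eef_pos: [533.7, 28.7, 129.5]
eef_rot: [-3.142, 0.0, 0.191]
wrist_force: [-2.7, -0.9, 2.2]
finger_gap: 0.5
```

```bash
cat > st.py <<'E'
from h import *
s=manip.read_state();print(s["clock"],sh(s["eef_pos"]).round(1),s["eef_rot"].round(3),"F shelf",(s["wrist_force"]@Rs).round(1))
E
python3 st.py
```

```text
3.4333 [-113.6    1.5  129.5] [-3.142  0.     0.191] F shelf [-2.8 -0.4  2.2]
```

Contact is made and the bin is moving. Continuing in small steps.

Request:
arm_command(steps=[[0,[0.3,0,0],0],[0,[0.2,0,0],0],[0,[0.2,0,0],0],[0,[0.1,0,0],0],[0,[0,0,0],0]])

```text
clock: 3.85
eef_pos: [541.5, 30.2, 129.4]
eef_rot: [3.142, -0.0, 0.191]
wrist_force: [-0.9, 0.1, -0.5]
finger_gap: 0.5
```

```bash
python3 st.py
```

```text
3.85 [-105.7    1.6  129.4] [ 3.142 -0.     0.191] F shelf [-0.8  0.3 -0.5]
```

Request:
arm_command(steps=[[0,[0.1,0,0],0],[0,[0.1,0,0],0],[0,[0.1,0,0],0],[0,[0.1,0,0],0],[0,[0,0,0],0]])

```text
clock: 4.27
eef_pos: [544.0, 30.7, 129.5]
eef_rot: [-3.141, 0.003, 0.191]
wrist_force: [-14.3, -3.2, 8.5]
finger_gap: 0.1
```

```bash
python3 st.py
```

```text
4.2667 [-103.1    1.6  129.5] [-3.141e+00  3.000e-03  1.910e-01] F shelf [-14.7  -0.5   8.5]
```

Request:
arm_command(steps=[[0,[0.1,0,0],0],[0,[0.05,0,0],0],[0,[0,0,0],0],[0,[0,0,0],0]])

```text
clock: 4.6
eef_pos: [544.1, 30.8, 129.4]
eef_rot: [-3.141, 0.007, 0.191]
wrist_force: [-25.2, -4.4, 15.7]
finger_gap: 0.8
```

```bash
python3 st.py
```

```text
4.6 [-103.     1.6  129.4] [-3.141  0.007  0.191] F shelf [-25.6   0.3  15.7]
```

The bin is firmly against its stop at 26 N. Next I back off, lift and look.

Request:
arm_command(steps=[[0,[-1,0,0],0],[0,[-2,0,0],0],[0,[-2,0,0],0],[0,[0,0,-3],0],[0,[0,0,-3],0]])

```text
clock: 5.02
eef_pos: [496.3, 21.7, 189.3]
eef_rot: [-3.141, 0.003, 0.191]
wrist_force: [0.2, -0.7, 0.6]
finger_gap: 0.1
```

Request:
arm_command(steps=[[0,[0,2,-3],0],[0,[0,2,-3],0],[0,[0,2,0],0],[0,[0,2,0],0],[0,[0,0,0],0]])

```text
clock: 5.43
eef_pos: [513.3, -59.2, 249.7]
eef_rot: [3.141, -0.001, 0.189]
wrist_force: [-0.1, -0.8, -0.9]
finger_gap: 0.4
```

```bash
python3 st.py; python3 - <<'E'
from h import *
for n in ["top","scene"]:
    p,d=manip.camera(n); cv2.imwrite(f"pics/{n}1.png",p[:,:,::-1]);S=sh(cloud(n,d).reshape(-1,3)).reshape(480,640,3)
    k=(S[...,0]<-78)&(S[...,0]>-130)&(abs(S[...,1]-70)<60)&(S[...,2]>120)&(S[...,2]<160)&(d>0)
    print(n,np.percentile(S[k],[3,50,97],axis=0).round(1).tolist())
E
```

```text
5.4333 [-149.7  -81.2  249.7] [ 3.141e+00 -1.000e-03  1.890e-01] F shelf [-0.3 -0.7 -0.9]
top [[-88.6, 13.7, 145.2], [-83.6, 69.6, 149.6], [-78.3, 126.3, 153.5]]
scene [[-90.3, 14.2, 144.7], [-83.7, 72.0, 148.6], [-78.3, 126.5, 151.6]]
```

View pics/scene1.png

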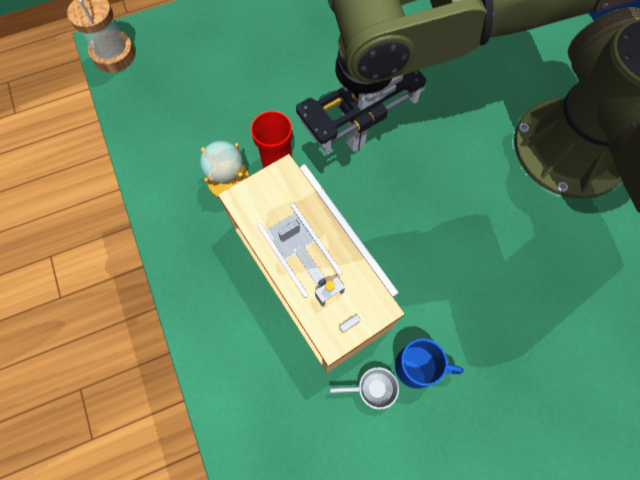

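The rim now lies flush along the board from (304,168) to (395,292), with its outer side at shelf x of about -90. That means the bin is shut, and the bystanders haven't moved. Next is the tab.

Request:
arm_command(steps=[[0,[3.2,0,0],0],[0,[3.2,0,0],0],[0,[3.2,0,0],0],[0,[3.2,0,0],0],[0,[3.1,0,0],0]])

```text
clock: 5.95
eef_pos: [670.2, -24.9, 249.1]
eef_rot: [-3.141, 0.0, 0.192]
wrist_force: [-1.1, -0.7, 0.2]
finger_gap: 0.4
```

Request:
arm_command(steps=[[0,[0,0,2],0],[0,[0,0,2],0],[0,[0,0,2],0],[0,[0,0,1],0],[0,[0,0,0],0]])

```text
clock: 6.37
eef_pos: [667.9, -25.6, 176.8]
eef_rot: [-3.14, 0.004, 0.192]
wrist_force: [0.2, -0.4, 0.0]
finger_gap: -0.0
```

```bash
python3 st.py
```

```text
6.3667 [  8.4 -76.6 176.8] [-3.14   0.004  0.192] F shelf [ 0.2 -0.4  0. ]
```

Request:
arm_command(steps=[[0,[0.1,-0.4,0.7],0],[0,[0,-0.5,0],0],[0,[0,-0.5,0],0],[0,[0,-0.4,0],0],[0,[0,-0.4,0],0]])

```text
clock: 6.78
eef_pos: [665.8, -4.2, 173.3]
eef_rot: [3.141, -0.001, 0.191]
wrist_force: [-0.1, 0.1, -0.8]
finger_gap: 0.5
```

```bash
python3 st.py
```

```text
6.7833 [ 10.2 -55.1 173.3] [ 3.141e+00 -1.000e-03  1.910e-01] F shelf [-0.1  0.1 -0.8]
```

Request:
arm_command(steps=[[0,[0,-0.4,0.2],0],[0,[0,-0.4,0],0],[0,[0,-0.4,0],0],[0,[0,-0.4,0],0],[0,[0,-0.4,0],0]])

```text
clock: 7.2
eef_pos: [662.3, 13.9, 170.9]
eef_rot: [3.139, -0.001, 0.19]
wrist_force: [3.4, -8.5, 1.4]
finger_gap: 0.5
```

```bash
python3 st.py
```

```text
7.2 [ 10.1 -36.7 170.9] [ 3.139e+00 -1.000e-03  1.900e-01] F shelf [ 1.8 -9.   1.4]
```

Request:
arm_command(steps=[[0,[0,-0.4,0],0],[0,[0,-0.4,0],0],[0,[0,-0.4,0],0],[0,[0,-0.4,0],0],[0,[0,-0.4,0],0]])

```text
clock: 7.62
eef_pos: [658.5, 34.0, 170.9]
eef_rot: [3.14, -0.001, 0.19]
wrist_force: [3.6, -5.5, 1.7]
finger_gap: 0.7
```

```bash
python3 st.py
```

```text
7.6167 [ 10.1 -16.2 170.9] [ 3.14e+00 -1.00e-03  1.90e-01] F shelf [ 2.5 -6.1  1.7]
```

Request:
arm_command(steps=[[0,[0,-0.4,0],0],[0,[0,-0.4,0],0],[0,[0,-0.3,0],0],[0,[0,-0.2,0],0],[0,[0,-0.1,0],0]])

```text
clock: 8.03
eef_pos: [655.9, 47.7, 170.9]
eef_rot: [3.14, -0.002, 0.19]
wrist_force: [5.5, -7.4, 1.5]
finger_gap: 0.2
```

```bash
python3 st.py
```

```text
8.0333 [ 10.   -2.2 170.9] [ 3.14e+00 -2.00e-03  1.90e-01] F shelf [ 4.  -8.2  1.5]
```

Request:
arm_command(steps=[[0,[0,-0.1,0],0],[0,[0,-0.1,0],0],[0,[0,-0.1,0],0],[0,[0,-0.1,0],0],[0,[0,0,0],0]])

```text
clock: 8.45
eef_pos: [655.4, 50.5, 170.9]
eef_rot: [3.138, -0.002, 0.19]
wrist_force: [5.8, -11.9, 1.7]
finger_gap: 0.4
```

```bash
python3 st.py
```

```text
8.45 [ 10.    0.6 170.9] [ 3.138e+00 -2.000e-03  1.900e-01] F shelf [  3.5 -12.8   1.7]
```

Request:
arm_command(steps=[[0,[0,-0.1,0],0],[0,[0,-0.1,0],0],[0,[0,0,0],0],[0,[0,0,0],0]])

```text
clock: 8.78
eef_pos: [655.3, 50.7, 171.0]
eef_rot: [3.136, -0.002, 0.189]
wrist_force: [7.9, -20.3, 1.0]
finger_gap: 0.4
```

```bash
python3 st.py
```

```text
8.7833 [ 10.    0.7 171. ] [ 3.136e+00 -2.000e-03  1.890e-01] F shelf [  4.  -21.4   1. ]
```

That is a hard stop: force rose from 13 to 21 N with 0.1 mm of motion. Letting go quickly.

Request:
arm_command(steps=[[0,[0,3,0],0],[0,[0,3,0],0],[0,[0,2.5,0],0],[0,[0,0,0],0],[0,[0,0,-2],0]])

```text
clock: 9.2
eef_pos: [669.0, -30.2, 186.4]
eef_rot: [-3.139, 0.006, 0.189]
wrist_force: [-1.2, 0.1, -0.9]
finger_gap: 0.4
```

Request:
arm_command(steps=[[0,[0,0,-3],0],[0,[0,0,-3],0],[0,[-3,0,0],0],[0,[-4,0,0],0],[0,[-4,0,0],0]])

```text
clock: 9.62
eef_pos: [560.9, -49.5, 249.9]
eef_rot: [-3.141, 0.0, 0.192]
wrist_force: [0.3, -0.4, -0.2]
finger_gap: 0.3
```

Request:
arm_command(steps=[[0,[-4,0,0],0],[0,[-4,0,0],0],[0,[-3,0,0],0],[0,[0,0,0],0],[0,[0,0,0],0]])

```text
clock: 10.03
eef_pos: [453.8, -70.8, 251.2]
eef_rot: [3.141, -0.002, 0.19]
wrist_force: [0.6, 0.7, -0.4]
finger_gap: 0.9
```

```bash
python3 st.py; python3 - <<'E'
from h import *
for n in ["top","scene"]:
    p,d=manip.camera(n); cv2.imwrite(f"pics/{n}2.png",p[:,:,::-1]);S=sh(cloud(n,d).reshape(-1,3)).reshape(480,640,3)
    k=(S[...,0]<-78)&(S[...,0]>-130)&(abs(S[...,1]-70)<60)&(S[...,2]>120)&(S[...,2]<160)&(d>0)
    print(n,np.percentile(S[k],[3,50,97],axis=0).round(1).tolist())
    k=(abs(S[...,0]-9)<30)&(abs(S[...,1]+15)<50)&(S[...,2]>184)&(S[...,2]<200)
    print(n,"tab",np.percentile(S[k],[3,50,97],axis=0).round(1).tolist())
E
```

```text
10.0333 [-210.4  -81.7  251.2] [ 3.141e+00 -2.000e-03  1.900e-01] F shelf [ 0.7  0.6 -0.4]
top [[-88.6, 14.1, 144.6], [-83.7, 70.2, 149.9], [-78.3, 126.1, 153.6]]
top tab [[-6.2, -15.4, 186.7], [10.8, -10.9, 191.6], [28.0, -6.2, 195.3]]
scene [[-90.5, 14.0, 144.7], [-83.8, 71.7, 148.6], [-78.4, 127.0, 151.5]]
scene tab [[-7.8, -14.9, 184.7], [9.4, -9.3, 190.1], [25.9, -5.0, 192.6]]
```

View pics/scene2.png

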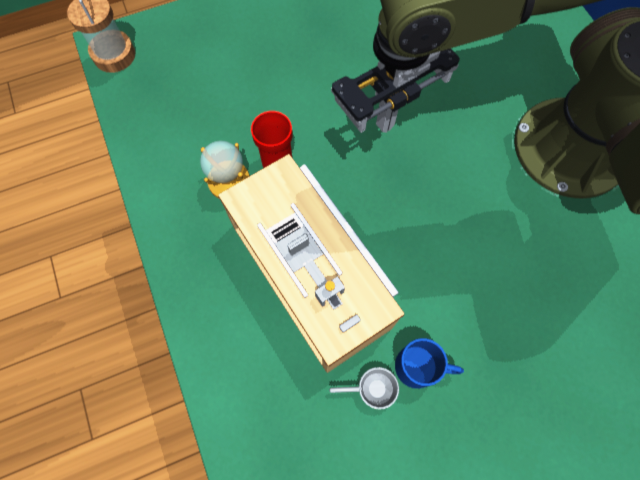

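View pics/top2.png

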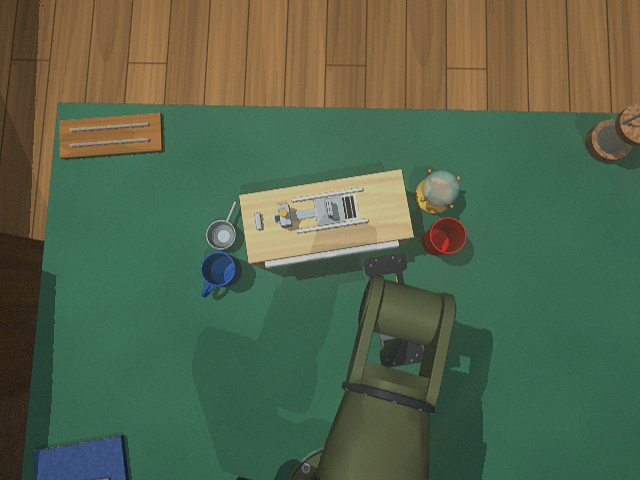

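The pictures show the tab moved about 29.5 mm, to (298,243) in the scene view, so the slide is caught half way with the vent partly open. The bin is shut, the bystanders are unmoved and the arm is clear.

```bash
python3 -c "
from cell import manip
print(manip.sign_off())"
```

```text
the job is handed in; nothing more can be done
None
```

The job is done and handed in at about 10 s of the 48 s allowed; the hand-in reports no verdict.

- **Bin:** I pushed the rim with the shut fingers until it met its hard stop, at about 26 N. Afterwards both cameras put the rim's outer side at shelf x of about -90 mm, which is shut.
- **Vent slide:** I then pushed the tab with the side of the shut fingers to its far end. There the force rose from 13 to 21 N with only 0.1 mm of motion. I released it quickly by drawing the fingers back. Both cameras then showed the tab about 29.5 mm from where it started, so the slide is caught half way on the pin.
- **Bystanders and arm:** By eye in the last pictures, the gauge, mug, sphere cradle and wind cup stand where they were. The arm was clear of everything, with wrist force near zero.

No check failed or disagreed. I did not measure the pin's lift directly; that the slide is caught follows from where the tab came to rest.

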